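# Tip the tested cells into the jar and screw its lid on

## Robot

A 6-joint arm with a two-finger parallel gripper is mounted at the origin on the work surface. World frame = base frame: x ahead of the robot, y to its left, z up, the work surface at z = 0. Lengths are in m, angles in rad, forces in N, time in s.
With the tool pointing down it reaches from about 0.275 to 0.75 m from the base axis. Payload 10.2 kg.
Tool frame: the origin (TCP) lies at the very end of the fingers, on their centre line; the grasp point (between the pads) lies 19 mm behind it (arm.pinch_z is the distance from the TCP to the grasp point, in m); z points along the fingers, x is the direction in which the jaws open and shut, and the axes are right-handed (so a half turn about z gives the same grasp; the last joint's range is limited). The gripper opens to 85 mm and grips with 20 to 120 N. Pads are 22 mm wide; open, the fingers measure 114 mm over their backs; the gripper's body (76 mm by 85 mm) begins 54 mm behind the grasp point. The pads swing forward as they close: fully open they stand 13 mm farther back than shut.
Start: joints at [-1.395, 0.313, 1.498, -0, 1.331, -0.223], TCP at [0.204, -0.484, 0.231] pointing down, gripper open.
Joint ranges: [-2.94, 2.94], [-0.97, 2.17], [0.19, 2.56], [-1.23, 4.37], [0.02, 3.11], [-2.88, 2.88]. Speed limits (rad/s): [2.39, 2.39, 3.01, 3.14, 3.14, 3.14].

## Interface

Orientations are given as a unit quaternion [w, x, y, z].
In Python, from bench import get_state, eyes, arm gives the robot as it stands. The module is installed in compiled form; this text tells all that it offers.
- The arm moves only by the tool arm_command, never from a script. Its argument "rows" is a list of rows, each a list of 3 entries, a list of its own where there are three numbers: the shift along the world's x, y, z scaled (see below), then the turn, a rotation vector about the world's x, y, z scaled (see below), then the opening, from -1 (shut) to 1 (fully open), so that 0 is half open. In form: [[[dx, dy, dz], [ax, ay, az], grip], ...]. A call has exactly 8 rows; each row shifts and turns the commanded pose from where the row before left it; what a row does not reach is not made up. The controller multiplies each number of a shift by 1 m and each number of a turn by 360 degrees. A row lasts 1/8 s, in which the tool goes at most 62.5 mm and 10.7 degrees, less where a joint would pass 70% of its speed; a pose out of reach is approached as far as the arm can. A call with a number of a shift or a turn outside -1 to 1 is refused whole. A call with a gripper value outside its range is refused whole. The fingers move at their own pace and stop on an object; "grip_force" is the grip in N (left out, the last holds). Time passes only in rows, so rows that do not move let the fingers close, or fill a call up. It gives the time, the measured TCP pose, the force and the opening at its end, in the units of the state.
- get_state(): the state, without advancing time (a new reading comes with each control period).
- eyes.capture(name): name is "scene" or "top" or "wrist"; returns (picture, depth): 384x512x3 uint8, red, green, blue; 384x512 float32, m along the optical axis (not along the pixel's ray), 0 where there is no reading.
- eyes.get_calibration(name): a dict with "fx", "fy", "cx", "cy" (pixels), "view" (4x4, takes a point from world to camera coordinates). Camera axes: x right, y up, looking along -z (the intrinsics and any distortion apply to the point x, -y, -z); pixel columns grow to the right and rows downward; lengths in m; the calibration is good to about 2 mm. A picture is of the moment at which its call begins: read the wrist's pose just before it. get_calibration takes no time and is no camera call; for the wrist camera it gives the pose at the moment of the call.
- arm.close_job(): hands the job in, once; it reports no verdict.
The state is a dict: "t": time; "joints": joint angles; "dq": joint speeds; "effort": joint torques, N m; "position": TCP position; "ee_rot": TCP orientation; "force": force on the tool from outside, world axes, zero at the start; "moment": the same for the moment, N m; "grip_width": finger opening in m.
Only numpy, scipy, OpenCV 4.12 (cv2) and the standard library are available. Lean on these libraries where they do the work, as an engineer would, in place of code of your own. Each camera call takes 0.05 s, during which the arm holds its last target.

## Task

Take the loosely laid lid off the white jar and set it down right way up on the bench; lift the tilt tray by its handle until all four cells have slid into the jar, then lower the tray gently back onto its rest. Take the lid again, lay it on the neck, turn it backward (anticlockwise from above) until it drops into the thread, then screw it forward (clockwise) until it sits fully home, and let go. Leave the cell module, the meter and the tape roll where they are.

Things in the scene. Friction and masses are not known exactly. Their poses are not given: they have to be found in the camera images.
- lid_grip (a point): Loose black screw lid, 160 g: disc 128 mm across, skirt 22 mm deep, and across its top one upright grip bar 90 mm long, 16 mm thick, 31 mm tall (bar top 56 mm above the skirt's lower edge). The point is the lid's centre at half the bar's height: 41 mm above the skirt's lower edge, 15 mm above the disc's top. x runs along the bar, z is the lid's up.
- lid: The same lid; origin at the centre of the skirt's lower edge. Three equal lugs inside the skirt. At the start it lies loose on the jar as a dust cover. Gripped hard it cannot sink by itself: to feel the drop and to screw, turn the bar between fingers left 1 to 3 mm wider than it, so that the lid slides down by its own weight, or follow it down.
- jar_mouth (a point): Centre of the mouth, at rim height, of the open white jar, 128 mm across, clamped upright (it neither moves nor turns); rim 130 mm above the bench, mouth 92 mm wide; z up. The lid laid on the neck (within 3 mm of centre) rests on top of the thread, lid_grip 34 mm above this point (30 to 34 where the thread falls away before a stop); dropped into the thread 25 mm; fully home 19 mm.
- jar: The same jar; origin under its foot. Coarse three-start thread: the starts, 120 degrees apart, are at no known angle and are found by feel. Backward (anticlockwise from above), within 120 degrees, the lid drops 9 mm; up to 9 degrees later it meets a stop. Forward before the drop, a stop rib blocks it. From the drop it screws home in 75 to 87 degrees, and jams tight within 19 more.
- tray (a joint): Tilt of the sheet-steel tray in rad: 0 = lowered, level, on its rest (its weight keeps it there, and it falls back if let go); grows as the handle is lifted, stop at 1.0. Cells begin to slide at 0.3 to 0.5; held at 0.85 all run out over the lip into the jar within a second.
- tray_handle (a point): Middle of the tray's handle, a round bar 12 mm thick and 80 mm long along this frame's x, at the tray's free end, 48 mm clear of the tray's end wall; 182 mm above the bench when lowered. y points from the jar to the handle; the frame tilts with the tray. Lifting takes about 4 N.
- tray_hinge (a point): Middle of the tray's hinge axis (along this frame's x), fixed, 100 mm above the bench, z up. The lowered handle lies 190 mm along y and 82 mm higher and moves on an arc about this axis. The jar's axis lies 100 mm along -y. Tray 54 mm wide, sides up to 189 mm above the bench; its lip, lowered, 85 mm from the jar's axis.
- station: Aluminium base plate, 150 mm (x) by 370 mm (y), 10 mm thick, that carries jar clamp and tray stand. Origin on the bench below the jar's axis; the plate reaches from 85 mm along -y to 285 mm along +y. The bench 0.2 m from the jar, on the side away from the tray and towards the robot, is clear for the lid.
- cell0_centre (a point): Centre of a purple cylindrical battery cell, 21 mm thick, 70 mm long, 70 g, loose; it lies lengthwise in the tray with three more like it, two by two. Its y axis runs along the cell.
- cell1_centre (a point): Centre of a purple cylindrical battery cell, 21 mm thick, 70 mm long, 70 g, loose; it lies lengthwise in the tray with three more like it, two by two. Its y axis runs along the cell.
- cell2_centre (a point): Centre of a purple cylindrical battery cell, 21 mm thick, 70 mm long, 70 g, loose; it lies lengthwise in the tray with three more like it, two by two. Its y axis runs along the cell.
- cell3_centre (a point): Centre of a purple cylindrical battery cell, 21 mm thick, 70 mm long, 70 g, loose; it lies lengthwise in the tray with three more like it, two by two. Its y axis runs along the cell.
- module: Bystander: block of 3 by 4 purple cells in black holders, 68 x 90 mm, 73 mm tall; origin at the centre of its underside.
- meter: Bystander: grey hand meter lying flat, 150 x 78 mm, 43 mm tall with its dial; origin at the centre of its underside.
- tape: Bystander: roll of amber tape lying flat, 90 mm across, 25 mm tall; origin at the centre of its underside.

How it is judged:
By the outcome, as a careful person would: the job done as asked, in the order asked, and still so for the second after the job is handed in, with the robot touching nothing.
It also fails if it takes over 72 s, if anything falls off the work surface, if the arm or the gripper's body presses on something with over 40 N, if the wrist force passes 120 N, or if a joint passes its speed limit or range.

## Working session

There is one attempt and no reset: what is moved stays moved. The work goes in short steps, Python scripts to look and compute and a tool call to move; the robot and the scene stay as the last step left them, time stands still between calls to the robot, and variables do not carry over. Pictures are saved under pics/ and viewed, and the job is handed in when it is done.

Besides the shell and the picture viewer there is one more tool, called as a command line: name --argument value ..., lists and objects as JSON in quotes. arm_command: Moves the arm, as the interface text tells. Its arguments: {"type":"object","properties":{"rows":{"type":"array","items":{"type":"array"}},"grip_force":{"type":"number"}},"required":["rows"]}

```bash
mkdir -p pics; cat > h.py <<'E'
import numpy as np, cv2
from bench import get_state, eyes, arm
def cap(n,f=None):
    p,d=eyes.capture(n)
    if f: cv2.imwrite('pics/'+f+'.png',cv2.cvtColor(p,cv2.COLOR_RGB2BGR))
    return p,d,eyes.get_calibration(n)
def pts(d,c):
    v,u=np.mgrid[0:d.shape[0],0:d.shape[1]]
    P=np.stack([(u-c['cx'])/c['fx']*d,-(v-c['cy'])/c['fy']*d,-d],-1)
    T=np.linalg.inv(np.array(c['view']))
    return P@T[:3,:3].T+T[:3,3]
E
python3 - <<'E'
from h import *
for n in ('scene','top','wrist'):
    p,d,c=cap(n,n+'0'); print(n,c)
    np.savez('pics/'+n+'0.npz',p=p,d=d,W=pts(d,c))
s=get_state();print(s)
E
```

```text
scene {'fx': 412.6241044380367, 'fy': 412.6241044380367, 'cx': 256.00972789705315, 'cy': 192.35417859912206, 'view': array([[ 0.83887255,  0.54430444,  0.00505173, -0.53826032],
       [-0.39103973,  0.59615572,  0.70120345,  0.10587646],
       [ 0.37865653, -0.59019576,  0.71294333, -1.45834908],
       [ 0.        ,  0.        ,  0.        ,  1.        ]])}
top {'fx': 360.31078340561606, 'fy': 360.31078340561606, 'cx': 250.5835803220101, 'cy': 192.49289247992567, 'view': array([[ 0.02472311, -0.99964303,  0.01012831,  0.03350795],
       [ 0.9843539 ,  0.02611054,  0.17425741, -0.63059766],
       [-0.17445966,  0.00566165,  0.98464805, -1.04982728],
       [ 0.        ,  0.        ,  0.        ,  1.        ]])}
wrist {'fx': 328.9510867623832, 'fy': 328.9510867623832, 'cx': 259.7144829108464, 'cy': 191.98002172667182, 'view': array([[ 3.88278810e-01, -9.21541937e-01, -1.58046950e-04,
        -5.25166379e-01],
       [ 8.84323847e-01,  3.72645725e-01, -2.81258773e-01,
         3.67448487e-02],
       [ 2.59250649e-01,  1.09067057e-01,  9.59631949e-01,
        -3.78359538e-01],
       [ 0.00000000e+00,  0.00000000e+00,  0.00000000e+00,
         1.00000000e+00]])}
{'t': 0.15, 'joints': array([-1.39535228e+00,  3.13318195e-01,  1.49825587e+00,  3.07572819e-05,
        1.33100665e+00, -2.23404673e-01]), 'dq': array([ 0.00064385, -0.00040762, -0.00148255,  0.0007915 ,  0.00018668,
       -0.00104113]), 'effort': array([ 1.42215118e-03, -4.12372971e+01, -2.59794509e+01, -1.65094420e-04,
        3.25856941e-03, -5.69491675e-06]), 'position': array([ 0.20384713, -0.48360068,  0.23087074]), 'ee_rot': array([-3.67911775e-04,  8.33171832e-01, -5.53013972e-01, -3.30041500e-04]), 'force': array([-0.18030983, -0.38932967,  0.77731497]), 'moment': array([-0.07208777,  0.00932305, -0.01959465]), 'grip_width': 0.08564403095990517}
```

View pics/scene0.png

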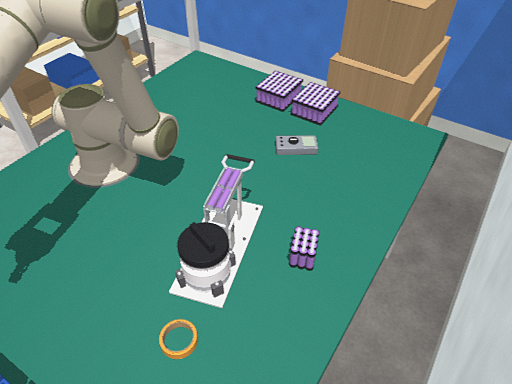

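View pics/top0.png

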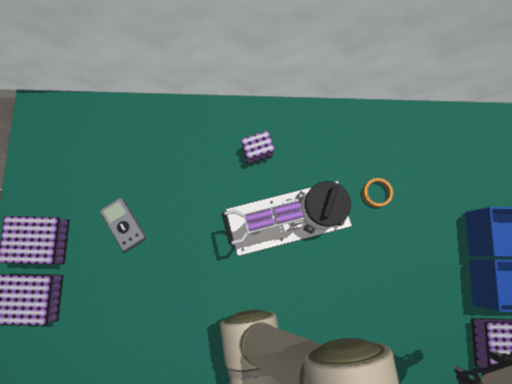

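View pics/wrist0.png

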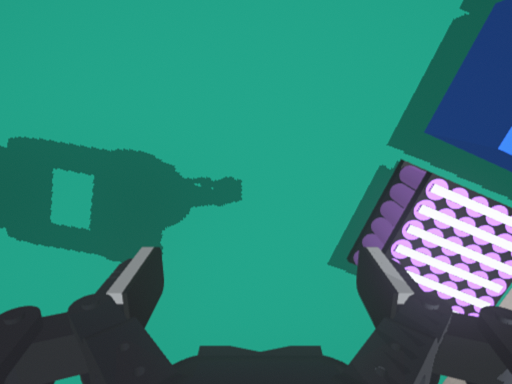

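```bash
python3 - <<'E'
from h import *
def rep(n,box):
    z=np.load(f'pics/{n}0.npz');p=z['p'].astype(int);W=z['W'];u0,u1,v0,v1=box
    m=np.zeros(p.shape[:2],bool);m[v0:v1,u0:u1]=1
    dark=(p.max(-1)<70)&m
    Z=W[...,2]
    disc=dark&(Z>.12)&(Z<.16); bar=dark&(Z>.168)&(Z<.19)
    print(n,'disc',disc.sum(),np.median(Z[disc]),cv2.minEnclosingCircle(W[disc][:,:2].astype(np.float32)))
    print(' bar',bar.sum(),W[bar].mean(0),np.median(Z[bar]),cv2.minAreaRect(W[bar][:,:2].astype(np.float32)))
    # purple cells & handle
    pu=m&(p[...,2]-p[...,1]>40)&(Z>.09); print(' cells',pu.sum(),W[pu].mean(0),cv2.minAreaRect(W[pu][:,:2].astype(np.float32)))
    st=m&(p.min(-1)>190)&(Z<.02)&(Z>.003); print(' plate',st.sum(),cv2.minAreaRect(W[st][:,:2].astype(np.float32)))
    hd=m&(Z>.165)&(Z<.21); 
    return W,p
rep('scene',(165,270,150,310)); rep('top',(205,360,175,260))
for n,bx in(('scene',(215,260,150,175)),('top',(208,232,225,265))):
    z=np.load(f'pics/{n}0.npz');W=z['W'];p=z['p'].astype(int);s=np.s_[bx[2]:bx[3],bx[0]:bx[1]]
    w=W[s];k=(w[...,2]>.165)&(w[...,2]<.22); print(n,k.sum(),w[k].mean(0) if k.sum() else 0, cv2.minAreaRect(w[k][:,:2].astype(np.float32)) if k.sum()>3 else '')
    img=cv2.imread(f'pics/{n}0.png')[s];cv2.imwrite(f'pics/h_{n}.png',cv2.resize(img,None,fx=10,fy=10,interpolation=0))
img=cv2.imread('pics/top0.png')[170:270,200:370];cv2.imwrite('pics/ctop.png',cv2.resize(img,None,fx=4.5,fy=4.5))
img=cv2.imread('pics/scene0.png')[140:310,150:280];cv2.imwrite('pics/cscene.png',cv2.resize(img,None,fx=3.5,fy=3.5))
E
```

```text
scene disc 1597 0.14752896862656684 ((0.4707052707672119, -0.08020590990781784), 0.2146269530057907)
 bar 312 [ 0.56970909 -0.09160084  0.17870515] 0.17815041796576075 ((0.46659162640571594, -0.0676126778125763), (0.26281219720840454, 0.32487863302230835), 16.378578186035156)
 cells 574 [ 0.55207062 -0.02190337  0.19347324] ((0.7555593252182007, -0.304688036441803), (0.08650253713130951, 0.868041455745697), 35.909629821777344)
 plate 1711 ((0.5537633299827576, -0.044781774282455444), (0.17704717814922333, 0.43917056918144226), 20.608224868774414)
top disc 1371 0.14848940280429823 ((0.5888024568557739, -0.1654871702194214), 0.06399114429950714)
 bar 324 [ 0.56047105 -0.06651873  0.18094721] 0.17962471284317233 ((0.5504211783409119, -0.039302632212638855), (0.08735645562410355, 0.3235199749469757), 15.317665100097656)
 cells 722 [ 0.54462056 -0.01307123  0.19281422] ((0.5321032404899597, 0.004194587469100952), (0.08945830166339874, 0.1976405829191208), 37.175777435302734)
 plate 1125 ((0.5619466304779053, -0.07114343345165253), (0.1486835777759552, 0.36767464876174927), 15.90404987335205)
scene 352 [0.52181969 0.0773807  0.18485178] ((0.5234813094139099, 0.07355572283267975), (0.08946163207292557, 0.08904559910297394), 17.51097297668457)
top 88 [0.49359923 0.10698518 0.18673811] ((0.49286285042762756, 0.10658084601163864), (0.053426217287778854, 0.011659245938062668), 15.912389755249023)
```

View pics/ctop.png

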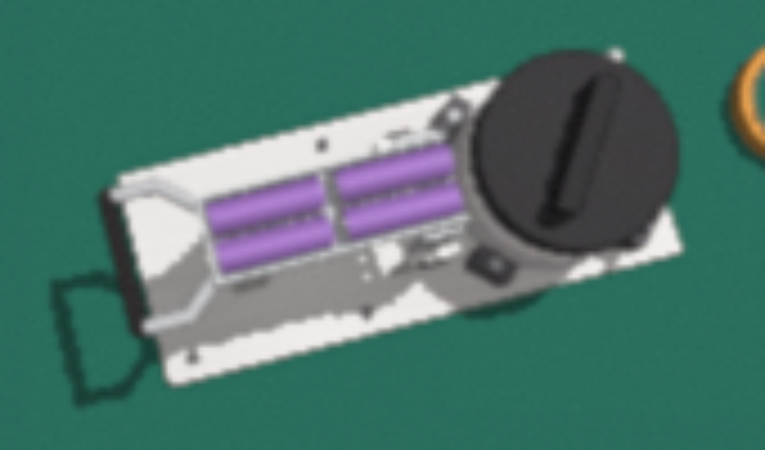

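View pics/cscene.png

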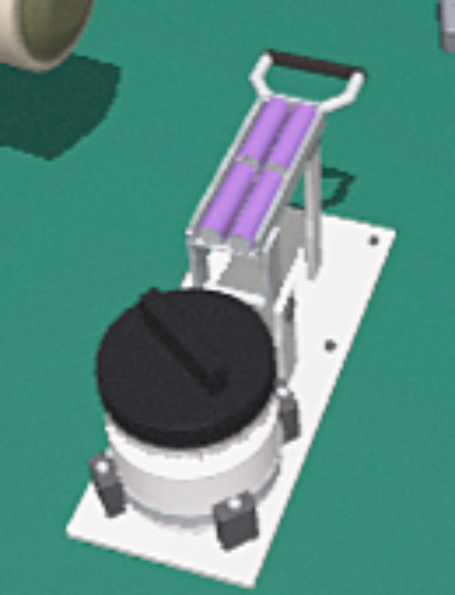

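```bash
python3 - <<'E'
from h import *
for n in('scene','top'):
    z=np.load(f'pics/{n}0.npz');W=z['W'];p=z['p'].astype(int);Z=W[...,2]
    dark=p.max(-1)<75
    r=np.hypot(W[...,0]-.588,W[...,1]+.166)
    b=(r<.06)&(Z>.172)&(Z<.19); d=dark&(r<.08)&(Z>.14)&(Z<.156)
    print(n,b.sum(),W[b].mean(0),np.median(Z[b]),cv2.minAreaRect(W[b][:,:2].astype(np.float32)))
    print(' disc',cv2.minEnclosingCircle(W[d][:,:2].astype(np.float32)),np.median(Z[d]))
    r=np.hypot(W[...,0]-.51,W[...,1]-.113)
    h=dark&(r<.06)&(Z>.16)&(Z<.21); print(' handle',h.sum(),W[h].mean(0),cv2.minAreaRect(W[h][:,:2].astype(np.float32)))
    o=(p[...,0]-p[...,2]>80)&(Z<.04)&(np.hypot(W[...,0]-.6,W[...,1]+.3)<.2);print(' tape',W[o].mean(0))
T=np.linalg.inv(eyes.get_calibration('wrist')['view']);print(T[:3,3]-get_state()['position'])
E
```

```text
scene 202 [ 0.59389679 -0.1694278   0.17737664] 0.17758672064379882 ((0.5925227403640747, -0.1681736409664154), (0.015956664457917213, 0.09012685716152191), 71.14889526367188)
 disc ((0.5929818153381348, -0.16800625622272491), 0.06634363532066345) 0.14772337620418075
 handle 93 [0.51146464 0.10794265 0.18372253] ((0.5148429274559021, 0.10944197326898575), (0.08231284469366074, 0.012043846771121025), 15.634369850158691)
 tape [ 0.65881634 -0.36423592  0.02033485]
top 199 [ 0.58877786 -0.16590425  0.17818281] 0.17825796529329552 ((0.5893207788467407, -0.16666211187839508), (0.016125928610563278, 0.0886143296957016), 71.81829071044922)
 disc ((0.5885226130485535, -0.1657457798719406), 0.06417810916900635) 0.14848940280429823
 handle 131 [0.50947428 0.11126577 0.18664961] ((0.5092054009437561, 0.11116230487823486), (0.08736112713813782, 0.011646995320916176), 15.595980644226074)
 tape [ 0.6472981  -0.35265635  0.02369142]
[0.06565946 0.02721159 0.14246697]
```

arm_command --rows '[[[0.044, 0.036, 0.006], [0, 0, -0.023], 1], [[0.044, 0.036, 0.006], [0, 0, -0.023], 1], [[0.044, 0.036, 0.006], [0, 0, -0.023], 1], [[0.044, 0.036, 0.006], [0, 0, -0.023], 1], [[0.044, 0.036, 0.006], [0, 0, -0.023], 1], [[0.044, 0.036, 0], [0, 0, 0], 1], [[0.044, 0.036, 0], [0, 0, 0], 1], [[0.044, 0.036, 0], [0, 0, 0], 1]]' --grip_force 40

```text
t: 1.15
position: [0.5571, -0.1944, 0.2611]
ee_rot: [-0.0, -0.584, 0.812, 0.0]
force: [0.8, -1.1, 0.5]
grip_width: 0.0852
```

```bash
python3 - <<'E'
from h import *
s=get_state();p,d,c=cap('wrist','w1');W=pts(d,c);Z=W[...,2]
np.savez('pics/w1.npz',p=p,d=d,W=W)
r=np.hypot(W[...,0]-.588,W[...,1]+.166);dark=p.max(-1)<90
b=(r<.06)&(Z>.172)&(Z<.19); k=(r<.08)&(Z>.135)&(Z<.156)
print(b.sum(),W[b].mean(0),np.median(Z[b]),cv2.minAreaRect(W[b][:,:2].astype(np.float32)))
print(cv2.minEnclosingCircle(W[k][:,:2].astype(np.float32)),np.median(Z[k]))
R=s['ee_rot'];print(s['position'],s['joints'])
E
```

```text
2873 [ 0.59547558 -0.16434205  0.1776844 ] 0.1778599290565693 ((0.5930532813072205, -0.1629510074853897), (0.016290847212076187, 0.08888512849807739), 72.1840591430664)
((0.5934038758277893, -0.16353347897529602), 0.06488681584596634) 0.1481017467556286
[ 0.55707975 -0.19435857  0.26111156] [-5.34065338e-01  4.41517908e-01  1.23748398e+00 -7.50752003e-05
  1.46287144e+00  1.36044984e+00]
```

View pics/w1.png

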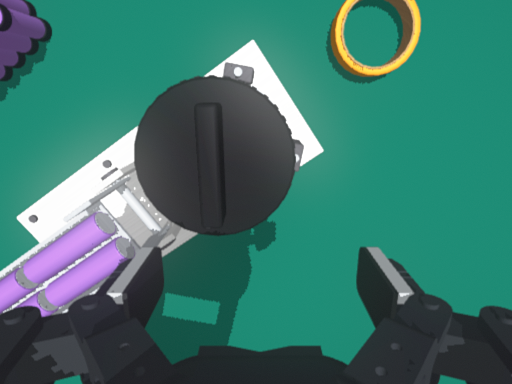

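arm_command --rows '[[[0.017, 0.0145, 0], [0, 0, 0], 1], [[0.017, 0.0145, -0.01], [0, 0, 0], 1], [[0, 0, -0.035], [0, 0, 0], 0.2], [[0, 0, -0.035], [0, 0, 0], 0], [[0, 0, -0.02], [0, 0, 0], -0.2], [[0, 0, -0.005], [0, 0, 0], -0.4], [[0, 0, 0], [0, 0, 0], -0.8], [[0, 0, 0], [0, 0, 0], -0.8]]'

```text
t: 2.2
position: [0.5901, -0.1669, 0.1569]
ee_rot: [0.0, -0.584, 0.812, -0.0]
force: [-0.5, 0.3, -2.5]
grip_width: 0.0152
```

arm_command --rows '[[[0, 0, 0.015], [0, 0, 0], -0.8], [[0, 0, 0.025], [0, 0, 0], -0.8], [[0, 0, 0.025], [0, 0, 0], -0.8], [[-0.029, -0.029, 0.01], [0, 0, 0], -0.8], [[-0.029, -0.029, 0], [0, 0, 0], -0.8], [[-0.029, -0.029, -0.015], [0, 0, 0], -0.8], [[-0.029, -0.029, -0.03], [0, 0, 0], -0.8], [[-0.029, -0.029, -0.04], [0, 0, 0], -0.8]]'

```text
t: 3.2
position: [0.4445, -0.3133, 0.1476]
ee_rot: [0.0, -0.584, 0.812, -0.002]
force: [0.5, -1.0, -2.8]
grip_width: 0.0152
```

arm_command --rows '[[[0, 0, -0.035], [0, 0, 0], -0.8], [[0, 0, -0.035], [0, 0, 0], -0.8], [[0, 0, -0.025], [0, 0, 0], -0.8], [[0, 0, -0.008], [0, 0, 0], -0.8], [[0, 0, -0.005], [0, 0, 0], -0.8], [[0, 0, -0.002], [0, 0, 0], -0.8], [[0, 0, -0.001], [0, 0, 0], -0.8], [[0, 0, 0], [0, 0, 0], -0.8]]'

```text
t: 4.2
position: [0.445, -0.3119, 0.0357]
ee_rot: [0.0, -0.584, 0.812, -0.0]
force: [-0.6, 0.3, -2.8]
grip_width: 0.0152
```

arm_command --rows '[[[0, 0, -0.001], [0, 0, 0], -0.8], [[0, 0, -0.001], [0, 0, 0], -0.7], [[0, 0, 0], [0, 0, 0], -0.5], [[0, 0, 0], [0, 0, 0], -0.3], [[0, 0, 0], [0, 0, 0], -0.2], [[0, 0, 0.03], [0, 0, 0], 0], [[0, 0, 0.05], [0, 0, 0], 0.3], [[0, 0, 0.06], [0, 0, 0], 0.5]]'

```text
t: 5.2
position: [0.4445, -0.3115, 0.1744]
ee_rot: [-0.0, -0.584, 0.812, 0.001]
force: [0.1, -0.8, 0.4]
grip_width: 0.0644
```

arm_command --rows '[[[0.008, 0.048, 0.035], [0, 0, 0.019], 0.5], [[0.008, 0.048, 0.035], [0, 0, 0.019], 0.5], [[0.008, 0.053, 0.02], [0, 0, 0.019], 0.5], [[0.008, 0.053, 0], [0, 0, 0.019], 0.3], [[0.008, 0.053, 0], [0, 0, 0.019], 0.1], [[0.008, 0.053, 0], [0, 0, 0], 0], [[0.008, 0.053, -0.01], [0, 0, 0], 0], [[0.008, 0.053, -0.01], [0, 0, 0], 0]]'

```text
t: 6.2
position: [0.5089, 0.104, 0.2433]
ee_rot: [-0.0, 0.797, -0.604, 0.0]
force: [0.9, -1.1, -0.5]
grip_width: 0.0423
```

```bash
python3 - <<'E'
from h import *
s=get_state();print(s['position'],s['joints'],s['grip_width'])
for n in('wrist','top','scene'):
    p,d,c=cap(n,n+'2');W=pts(d,c);Z=W[...,2];np.savez('pics/'+n+'2.npz',p=p,d=d,W=W);p=p.astype(int)
    r=np.hypot(W[...,0]-.51,W[...,1]-.112)
    h=(p.max(-1)<75)&(r<.06)&(Z>.165)&(Z<.2)
    if h.sum()>5: print(n,'handle',h.sum(),W[h].mean(0),cv2.minAreaRect(W[h][:,:2].astype(np.float32)))
    r=np.hypot(W[...,0]-.59,W[...,1]+.166)
    m=(p.min(-1)>120)&(r<.075)&(Z>.125)&(Z<.136)
    if m.sum()>5:
        q=W[m]; A=np.c_[q[:,:2],np.ones(len(q))];print(n,'rim',m.sum(),np.median(q[:,2]),cv2.minEnclosingCircle(q[:,:2].astype(np.float32)))
    r=np.hypot(W[...,0]-.445,W[...,1]+.312)
    b=(r<.06)&(Z>.046)&(Z<.065)
    if b.sum()>5: print(n,'lidbar',b.sum(),W[b].mean(0),cv2.minAreaRect(W[b][:,:2].astype(np.float32)))
E
```

```text
[0.50888302 0.10396114 0.24328672] [-2.42810734e-02  2.91322414e-01  1.49503332e+00 -5.81102738e-05
  1.35449374e+00  1.27340726e+00] 0.04232154562223646
wrist handle 2270 [0.51163635 0.11695946 0.1850642 ] ((0.5088489055633545, 0.11617880314588547), (0.0903988853096962, 0.011841822415590286), 15.973180770874023)
top handle 19 [0.47458289 0.10284441 0.1870583 ] ((0.47382453083992004, 0.10273382067680359), (0.013088776730000973, 0.008146229200065136), 1.5447674989700317)
top rim 176 0.12730601348067716 ((0.5883902907371521, -0.16681203246116638), 0.05790131539106369)
top lidbar 185 [ 0.44529134 -0.30972288  0.05450763] ((0.44518572092056274, -0.31085944175720215), (0.01664000377058983, 0.08944506198167801), 71.2988510131836)
scene handle 100 [0.51067131 0.10831866 0.18363679] ((0.5126888751983643, 0.11101207137107849), (0.08565141260623932, 0.014226439408957958), 14.366287231445312)
scene rim 189 0.12742505840237928 ((0.5930511355400085, -0.16969546675682068), 0.05704112723469734)
scene lidbar 202 [ 0.4508748  -0.31361213  0.05407055] ((0.44703805446624756, -0.31177037954330444), (0.016364140436053276, 0.09267715364694595), 71.38605499267578)
```

View pics/wrist2.png

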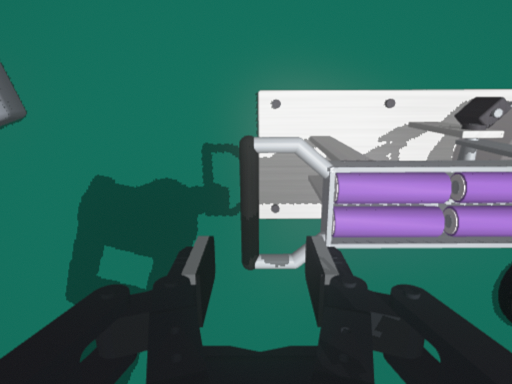

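View pics/scene2.png

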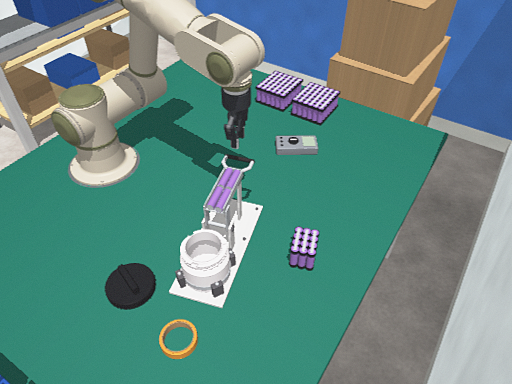

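View pics/top2.png

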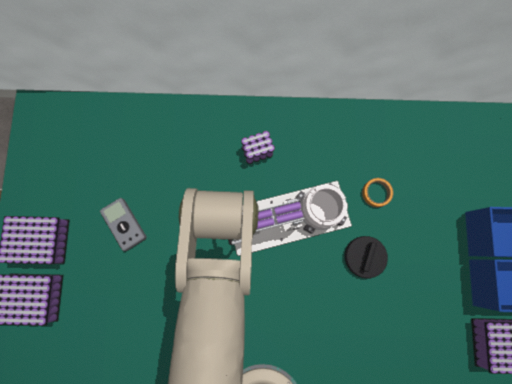

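arm_command --rows '[[[0.001, 0.004, -0.01], [0, 0, 0], 0], [[0, 0.003, -0.025], [0, 0, 0], -0.1], [[0, 0, -0.025], [0, 0, 0], -0.15], [[0, 0, -0.018], [0, 0, 0], -0.3], [[0, 0, 0], [0, 0, 0], -0.6], [[0, 0, 0], [0, 0, 0], -0.9], [[0, 0, 0], [0, 0, 0], -0.9], [[0, 0, 0], [0, 0, 0], -0.9]]'

```text
t: 7.35
position: [0.5088, 0.1102, 0.1659]
ee_rot: [-0.0, 0.797, -0.604, -0.002]
force: [-5.9, 8.4, 0.5]
grip_width: 0.0108
```

```bash
python3 - <<'E'
import numpy as np
r=np.hypot(190,82);f=np.arctan2(82,190);L=19
y=np.array([-.2706,.9627])
th=np.linspace(0,.88,17);a=th*.5
Y=r*np.cos(f+th)+L*np.sin(a);Z=r*np.sin(f+th)-L*np.cos(a)
dy=np.diff(Y);dz=np.diff(Z)
for i in range(16): print(i,np.round([dy[i]*y[0],dy[i]*y[1],dz[i]],2))
print((.44/16)/(2*np.pi)*np.array([.9627,.2706]))
E
```

```text
0 [ 1.16 -4.11 10.33]
1 [ 1.31 -4.65 10.06]
2 [ 1.46 -5.18  9.77]
3 [ 1.6  -5.68  9.44]
4 [ 1.74 -6.17  9.09]
5 [ 1.87 -6.64  8.71]
6 [ 1.99 -7.09  8.3 ]
7 [ 2.11 -7.52  7.87]
8 [ 2.23 -7.92  7.42]
9 [ 2.33 -8.3   6.94]
10 [ 2.43 -8.65  6.44]
11 [ 2.52 -8.97  5.92]
12 [ 2.6  -9.26  5.39]
13 [ 2.68 -9.53  4.84]
14 [ 2.75 -9.77  4.27]
15 [ 2.8  -9.97  3.7 ]
[0.00421351 0.00118435]
```

arm_command --rows '[[[0.0008, -0.0026, 0.0103], [0.0042, 0.0012, 0], -0.9], [[0.0013, -0.0047, 0.0101], [0.0042, 0.0012, 0], -0.9], [[0.0015, -0.0052, 0.0098], [0.0042, 0.0012, 0], -0.9], [[0.0016, -0.0057, 0.0094], [0.0042, 0.0012, 0], -0.9], [[0.0017, -0.0062, 0.0091], [0.0042, 0.0012, 0], -0.9], [[0.0019, -0.0066, 0.0087], [0.0042, 0.0012, 0], -0.9], [[0.002, -0.0071, 0.0083], [0.0042, 0.0012, 0], -0.9], [[0.0021, -0.0075, 0.0079], [0.0042, 0.0012, 0], -0.9]]'

```text
t: 8.35
position: [0.5224, 0.0625, 0.2398]
ee_rot: [-0.066, 0.792, -0.601, -0.088]
force: [-3.9, -1.9, -4.9]
grip_width: 0.0102
```

arm_command --rows '[[[0.0022, -0.0079, 0.0074], [0.0042, 0.0012, 0], -0.9], [[0.0023, -0.0083, 0.0069], [0.0042, 0.0012, 0], -0.9], [[0.0024, -0.0087, 0.0064], [0.0042, 0.0012, 0], -0.9], [[0.0025, -0.009, 0.0059], [0.0042, 0.0012, 0], -0.9], [[0.0026, -0.0093, 0.0054], [0.0042, 0.0012, 0], -0.9], [[0.0027, -0.0095, 0.0048], [0.0042, 0.0012, 0], -0.9], [[0.0027, -0.0098, 0.0043], [0.0042, 0.0012, 0], -0.9], [[0.0028, -0.01, 0.0037], [0.0042, 0.0012, 0], -0.9]]'

```text
t: 9.35
position: [0.543, -0.0098, 0.2847]
ee_rot: [-0.131, 0.778, -0.59, -0.175]
force: [-4.4, -0.5, -1.9]
grip_width: 0.0102
```

arm_command --rows '[[[0, 0, 0], [0, 0, 0], -0.9], [[0, 0, 0], [0, 0, 0], -0.9], [[0, 0, 0], [0, 0, 0], -0.9], [[0, 0, 0], [0, 0, 0], -0.9], [[0, 0, 0], [0, 0, 0], -0.9], [[0, 0, 0], [0, 0, 0], -0.9], [[0, 0, 0], [0, 0, 0], -0.9], [[0, 0, 0], [0, 0, 0], -0.9]]'

```text
t: 10.35
position: [0.5429, -0.0092, 0.2845]
ee_rot: [-0.131, 0.778, -0.59, -0.174]
force: [-5.4, -1.0, 2.8]
grip_width: 0.0102
```

```bash
python3 - <<'E'
from h import *
p,d,c=cap('scene','s3');cap('top','t3')
a=cv2.imread('pics/s3.png')[120:310,140:290];cv2.imwrite('pics/s3c.png',cv2.resize(a,None,fx=3,fy=3))
a=cv2.imread('pics/t3.png')[170:270,200:370];cv2.imwrite('pics/t3c.png',cv2.resize(a,None,fx=4,fy=4))
E
```

```text
(no output)
```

View pics/s3c.png

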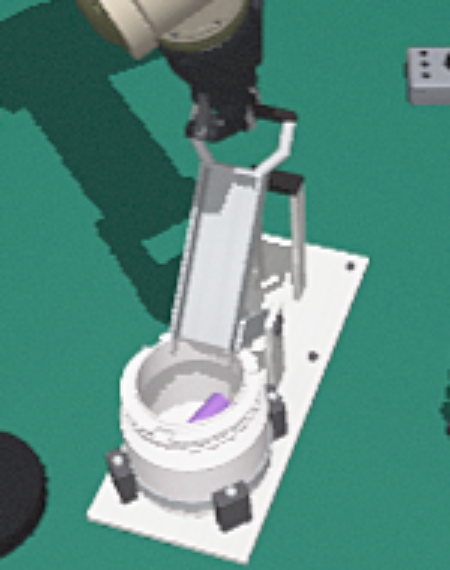

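View pics/t3c.png

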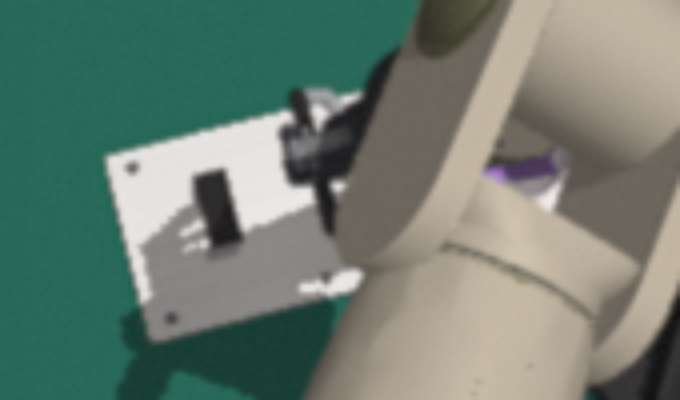

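arm_command --rows '[[[-0.0028, 0.01, -0.0037], [-0.0042, -0.0012, 0], -0.9], [[-0.0027, 0.0098, -0.0043], [-0.0042, -0.0012, 0], -0.9], [[-0.0027, 0.0095, -0.0048], [-0.0042, -0.0012, 0], -0.9], [[-0.0026, 0.0093, -0.0054], [-0.0042, -0.0012, 0], -0.9], [[-0.0025, 0.009, -0.0059], [-0.0042, -0.0012, 0], -0.9], [[-0.0024, 0.0087, -0.0064], [-0.0042, -0.0012, 0], -0.9], [[-0.0023, 0.0083, -0.0069], [-0.0042, -0.0012, 0], -0.9], [[-0.0022, 0.0079, -0.0074], [-0.0042, -0.0012, 0], -0.9]]'

```text
t: 11.45
position: [0.5224, 0.0634, 0.2393]
ee_rot: [-0.065, 0.792, -0.601, -0.087]
force: [-5.8, -2.2, -0.8]
grip_width: 0.0103
```

arm_command --rows '[[[-0.0021, 0.0075, -0.0079], [-0.0042, -0.0012, 0], -0.9], [[-0.002, 0.0071, -0.0083], [-0.0042, -0.0012, 0], -0.9], [[-0.0019, 0.0066, -0.0087], [-0.0042, -0.0012, 0], -0.9], [[-0.0017, 0.0062, -0.0091], [-0.0042, -0.0012, 0], -0.9], [[-0.0016, 0.0057, -0.0094], [-0.0042, -0.0012, 0], -0.9], [[-0.0015, 0.0052, -0.0098], [-0.0042, -0.0012, 0], -0.9], [[-0.0013, 0.0047, -0.0101], [-0.0042, -0.0012, 0], -0.9], [[-0.0005, 0.002, -0.005], [-0.0021, -0.0006, 0], -0.9]]'

```text
t: 12.45
position: [0.5096, 0.1088, 0.1704]
ee_rot: [-0.004, 0.797, -0.604, -0.006]
force: [-7.4, 0.3, 1.2]
grip_width: 0.0104
```

Finish lowering slowly.

arm_command --rows '[[[-0.0003, 0.001, -0.002], [-0.001, -0.0003, 0], -0.9], [[-0.0003, 0.001, -0.002], [-0.001, -0.0003, 0], -0.9], [[0, 0, -0.0015], [0, 0, 0], -0.9], [[0, 0, -0.001], [0, 0, 0], -0.9], [[0, 0, 0], [0, 0, 0], -0.9], [[0, 0, 0], [0, 0, 0], -0.9], [[0, 0, 0], [0, 0, 0], -0.9], [[0, 0, 0], [0, 0, 0], -0.9]]'

```text
t: 13.45
position: [0.5089, 0.111, 0.1646]
ee_rot: [-0.0, 0.797, -0.604, -0.001]
force: [-9.5, 2.3, 4.6]
grip_width: 0.01
```

arm_command --rows '[[[0, 0, 0], [0, 0, 0], -0.65], [[0, 0, 0], [0, 0, 0], -0.4], [[0, 0, 0], [0, 0, 0], -0.1], [[0, 0, 0], [0, 0, 0], -0.05], [[0, 0, 0.02], [0, 0, 0], -0.05], [[0, 0, 0.035], [0, 0, 0], 0], [[0, -0.02, 0.05], [0, 0, 0], 0], [[0, -0.045, 0.04], [0, 0, 0], 0]]'

```text
t: 14.45
position: [0.5095, 0.0457, 0.3111]
ee_rot: [-0.001, 0.798, -0.603, 0.0]
force: [0.8, -0.5, 0.3]
grip_width: 0.0426
```

arm_command --rows '[[[0.006, -0.036, 0], [0, 0, -0.019], 0], [[0.006, -0.036, 0], [0, 0, -0.019], 0], [[0.006, -0.036, 0], [0, 0, -0.019], 0], [[0.006, -0.036, 0], [0, 0, -0.019], 0], [[0.006, -0.036, 0], [0, 0, -0.019], 0], [[0.006, -0.036, 0], [0, 0, 0], 0], [[0, 0, 0], [0, 0, 0], 0], [[0, 0, 0], [0, 0, 0], 0]]'

```text
t: 15.45
position: [0.5455, -0.1698, 0.3091]
ee_rot: [0.0, -0.584, 0.812, 0.0]
force: [0.5, -0.5, 0.1]
grip_width: 0.043
```

```bash
python3 - <<'E'
from h import *
s=get_state();print(s['position'],s['joints'])
p,d,c=cap('wrist','w4');W=pts(d,c);np.savez('pics/w4.npz',p=p,d=d,W=W);Z=W[...,2];p=p.astype(int)
r=np.hypot(W[...,0]-.59,W[...,1]+.166)
m=(r<.075)&(Z>.122)&(Z<.136)
q=W[m];print(m.sum(),np.percentile(q[:,2],[5,50,95]),cv2.minEnclosingCircle(q[:,:2].astype(np.float32)))
cap('scene','s4')
E
```

```text
[ 0.54550863 -0.16984986  0.30911849] [-5.07252517e-01  3.79125021e-01  1.20580689e+00  9.12983028e-04
  1.55674117e+00  1.38702335e+00]
3581 [0.12257713 0.12456222 0.13021744] ((0.589218258857727, -0.1678936928510666), 0.058399371802806854)
```

View pics/w4.png

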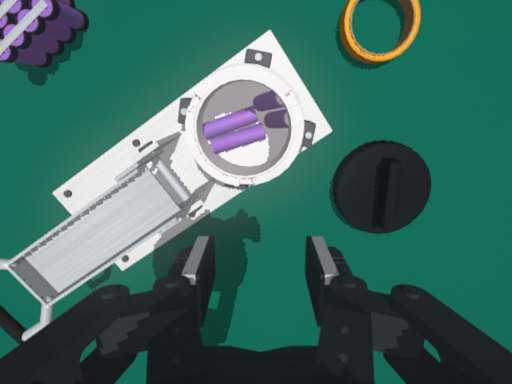

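View pics/s4.png

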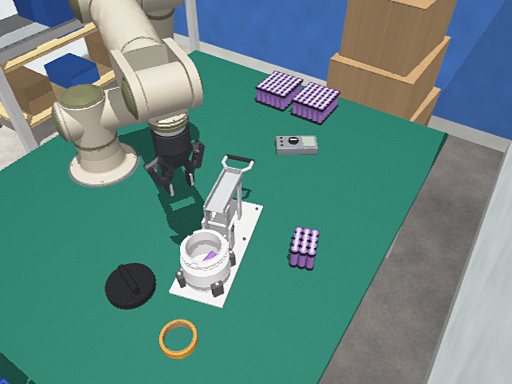

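```bash
python3 - <<'E'
from h import *
def fit(q):
    A=np.c_[2*q,np.ones(len(q))];s=np.linalg.lstsq(A,(q**2).sum(1),rcond=None)[0];return s[:2],np.sqrt(s[2]+s[:2]@s[:2])
for n in('w4','top2','scene2'):
    z=np.load(f'pics/{n}.npz');W=z['W'];Z=W[...,2]
    r=np.hypot(W[...,0]-.59,W[...,1]+.167)
    m=((r<.07)&(Z>.1265)&(Z<.136)).astype(np.uint8)
    cs,_=cv2.findContours(m,cv2.RETR_CCOMP,cv2.CHAIN_APPROX_NONE)
    for cc in cs:
        if len(cc)>30:
            q=W[cc[:,0,1],cc[:,0,0],:2];c0,R=fit(q)
            k=abs(np.hypot(*(q-c0).T)-R)<.004
            print(n,len(cc),fit(q[k]),m.sum(),k.sum())
    r=np.hypot(W[...,0]-.445,W[...,1]+.312); b=(r<.06)&(Z>.046)&(Z<.065); k=(r<.075)&(Z>.018)&(Z<.035)
    print('  bar',cv2.minAreaRect(W[b][:,:2].astype(np.float32)),np.median(Z[b]),'disc',cv2.minEnclosingCircle(W[k][:,:2].astype(np.float32)))
E
```

```text
w4 290 (array([ 0.58936432, -0.16800428]), np.float64(0.047404674279112935)) 744 290
w4 273 (array([ 0.58930614, -0.16807803]), np.float64(0.04607791845007323)) 744 273
  bar ((0.446151465177536, -0.311869353055954), (0.016327477991580963, 0.08875438570976257), 71.57317352294922) 0.05539267649795937 disc ((0.4453457295894623, -0.31202784180641174), 0.06509397178888321)
top2 40 (array([ 0.57153344, -0.14211195]), np.float64(0.021133897793933272)) 101 27
top2 38 (array([ 0.59349006, -0.16493935]), np.float64(0.042464802624095056)) 101 38
  bar ((0.44518572092056274, -0.31085944175720215), (0.01664000377058983, 0.08944506198167801), 71.2988510131836) 0.054714656774765835 disc ((0.4435824453830719, -0.31073465943336487), 0.06582257896661758)
scene2 156 (array([ 0.59154117, -0.16814596]), np.float64(0.04700218222065073)) 125 156
  bar ((0.44703805446624756, -0.31177037954330444), (0.016364140436053276, 0.09267715364694595), 71.38605499267578) 0.05431871108294556 disc ((0.44776055216789246, -0.3115423917770386), 0.0654040202498436)
```

arm_command --rows '[[[-0.025, -0.0355, -0.03], [0, 0, 0], 0.2], [[-0.025, -0.0355, -0.03], [0, 0, 0], 0.2], [[-0.025, -0.0355, -0.03], [0, 0, 0], 0.2], [[-0.0255, -0.0355, -0.03], [0, 0, 0], 0.2], [[0, 0, -0.05], [0, 0, 0], 0.2], [[0, 0, -0.05], [0, 0, 0], 0], [[0, 0, -0.03], [0, 0, 0], -0.1], [[0, 0, -0.01], [0, 0, 0], -0.2]]'

```text
t: 16.55
position: [0.4449, -0.3113, 0.048]
ee_rot: [0.0, -0.584, 0.812, 0.001]
force: [0.4, -0.5, -0.3]
grip_width: 0.0339
```

arm_command --rows '[[[0, 0, -0.008], [0, 0, 0], -0.3], [[0, 0, -0.004], [0, 0, 0], -0.4], [[0, 0, 0], [0, 0, 0], -0.6], [[0, 0, 0], [0, 0, 0], -0.8], [[0, 0, 0], [0, 0, 0], -0.8], [[0, 0, 0.03], [0, 0, 0], -0.8], [[0, 0, 0.05], [0, 0, 0], -0.8], [[0, 0, 0.06], [0, 0, 0], -0.8]]'

```text
t: 17.55
position: [0.4445, -0.3119, 0.1778]
ee_rot: [0.0, -0.584, 0.812, 0.001]
force: [-0.7, -0.2, -1.2]
grip_width: 0.0155
```

arm_command --rows '[[[0, 0, 0.025], [0, 0, 0], -0.8], [[0.025, 0.025, 0.005], [0, 0, 0], -0.8], [[0.03, 0.03, 0], [0, 0, 0], -0.8], [[0.03, 0.03, 0], [0, 0, 0], -0.8], [[0.03, 0.03, 0], [0, 0, 0], -0.8], [[0.0285, 0.029, 0], [0, 0, 0], -0.8], [[0, 0, 0], [0, 0, 0], -0.8], [[0, 0, 0], [0, 0, 0], -0.8]]'

```text
t: 18.55
position: [0.5881, -0.1687, 0.2067]
ee_rot: [-0.0, -0.584, 0.812, 0.0]
force: [-1.0, 0.3, -1.4]
grip_width: 0.0151
```

```bash
python3 - <<'E'
from h import *
s=get_state();print(s['position'],s['force'],s['moment'],s['joints'])
cap('wrist','w5')
for n in('wrist','scene'):
    p,d,c=cap(n);W=pts(d,c);Z=W[...,2];r=np.hypot(W[...,0]-.589,W[...,1]+.167)
    k=(r<.075)&(Z>.16)&(Z<.19)&(p.max(-1)<90);print(n,k.sum(),np.median(Z[k]),cv2.minEnclosingCircle(W[k][:,:2].astype(np.float32)))
E
```

```text
[ 0.58812012 -0.16870046  0.20670855] [-1.03013138  0.32658048 -1.42770098] [-0.05451777 -0.0374187   0.04715503] [-4.70705097e-01  5.24207568e-01  1.25199559e+00  2.68470167e-04
  1.36617690e+00  1.42387876e+00]
wrist 237 0.1885247143116638 ((0.6145244836807251, -0.18464791774749756), 0.056655678898096085)
scene 263 0.18065067299554727 ((0.596592903137207, -0.17943903803825378), 0.062308214604854584)
```

View pics/w5.png

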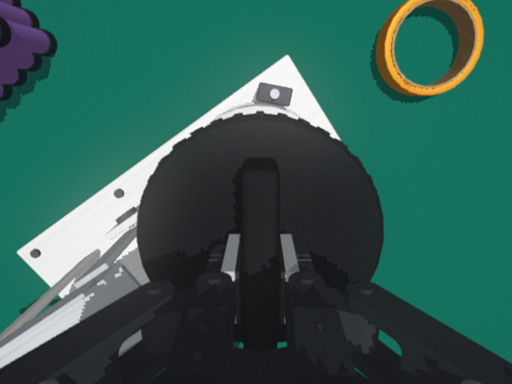

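arm_command --rows '[[[0, 0.001, -0.015], [0, 0, 0], -0.8], [[0, 0, -0.015], [0, 0, 0], -0.8], [[0, 0, -0.01], [0, 0, 0], -0.8], [[0, 0, -0.004], [0, 0, 0], -0.8], [[0, 0, -0.002], [0, 0, 0], -0.8], [[0, 0, 0], [0, 0, 0], -0.8], [[0, 0, -0.001], [0, 0, 0], -0.8], [[0, 0, 0], [0, 0, 0], -0.8]]'

```text
t: 19.7
position: [0.5888, -0.1675, 0.1606]
ee_rot: [0.001, -0.584, 0.812, -0.0]
force: [-1.5, 0.1, 0.8]
grip_width: 0.0151
```

arm_command --rows '[[[0, 0, -0.001], [0, 0, 0], -0.8], [[0, 0, -0.001], [0, 0, 0], -0.8], [[0, 0, 0], [0, 0, 0], -0.7], [[0, 0, 0], [0, 0, 0], -0.58], [[0, 0, 0], [0, 0, 0], -0.58], [[0, 0, 0], [0, 0, 0], -0.58], [[0, 0, 0], [0, 0, 0], -0.58], [[0, 0, 0], [0, 0, 0], -0.58]]'

```text
t: 20.7
position: [0.5885, -0.1674, 0.158]
ee_rot: [0.0, -0.584, 0.812, 0.0]
force: [-1.4, -0.7, -0.2]
grip_width: 0.0179
```

```bash
cat > lid.py <<'E'
from h import *
import sys
s=get_state();print(s['position'],s['force'],s['moment'],s['grip_width'],s['joints'][5])
for n in('wrist','scene'):
    p,d,c=cap(n,n+sys.argv[1]);W=pts(d,c);Z=W[...,2];r=np.hypot(W[...,0]-.589,W[...,1]+.1675)
    k=(r<.062)&(Z>.12)&(Z<.155)&(p.max(-1)<90)
    b=(r<.05)&(Z>.158)&(Z<.182)&(p.max(-1)<90)
    print(n,k.sum(),'disc z',np.median(Z[k]),np.percentile(Z[k],[10,90]),cv2.minEnclosingCircle(W[k][:,:2].astype(np.float32)))
E
python3 lid.py 6
```

```text
[ 0.58854492 -0.16740102  0.1580207 ] [-1.38287813 -0.71044171 -0.15269713] [-0.03518209 -0.01430706 -0.05146374] 0.017859355592811044 1.4257240582134758
wrist 27199 disc z 0.14865718025545194 [0.14788663 0.14943162] ((0.5890418887138367, -0.16746589541435242), 0.06204675883054733)
scene 1005 disc z 0.14794105702664773 [0.14602268 0.14996259] ((0.5894174575805664, -0.16747188568115234), 0.061981625854969025)
```

View pics/wrist6.png

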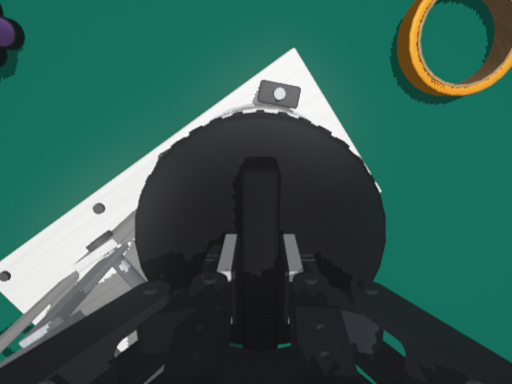

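View pics/scene6.png

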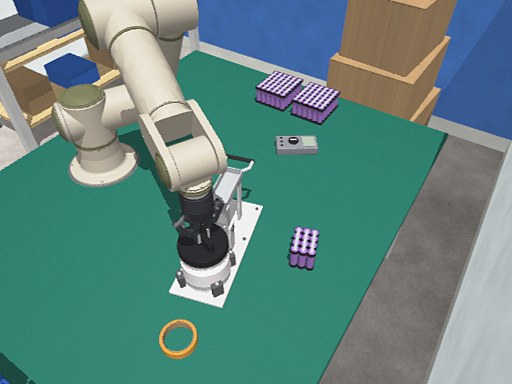

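arm_command --rows '[[[0, 0, 0], [0, 0, 0.008], -0.58], [[0, 0, 0], [0, 0, 0.008], -0.58], [[0, 0, 0], [0, 0, 0.008], -0.58], [[0, 0, 0], [0, 0, 0.008], -0.58], [[0, 0, 0], [0, 0, 0.008], -0.58], [[0, 0, 0], [0, 0, 0.008], -0.58], [[0, 0, 0], [0, 0, 0.008], -0.58], [[0, 0, 0], [0, 0, 0], -0.58]]'

```text
t: 21.8
position: [0.5886, -0.1674, 0.1581]
ee_rot: [-0.0, 0.717, -0.697, -0.0]
force: [-0.3, 0.9, -0.0]
grip_width: 0.0174
```

```bash
python3 lid.py 7
```

```text
[ 0.58856028 -0.16741677  0.15810251] [-0.27260312  0.90933535 -0.04822006] [-0.01111191  0.01727559  0.00706622] 0.017414473237495554 1.074339237264555
wrist 27328 disc z 0.14865077510935554 [0.14788582 0.14943414] ((0.5890120267868042, -0.16750527918338776), 0.06208161264657974)
scene 992 disc z 0.14791962177287782 [0.14592843 0.14993927] ((0.5890455842018127, -0.16764216125011444), 0.06192423775792122)
```

arm_command --rows '[[[0, 0, 0], [0, 0, 0.008], -0.58], [[0, 0, 0], [0, 0, 0.008], -0.58], [[0, 0, 0], [0, 0, 0.008], -0.58], [[0, 0, 0], [0, 0, 0.008], -0.58], [[0, 0, 0], [0, 0, 0.008], -0.58], [[0, 0, 0], [0, 0, 0.008], -0.58], [[0, 0, 0], [0, 0, 0.008], -0.58], [[0, 0, 0], [0, 0, 0], -0.58]]'

```text
t: 22.9
position: [0.5886, -0.1674, 0.1581]
ee_rot: [-0.0, 0.828, -0.561, -0.0]
force: [-0.1, 0.0, -0.8]
grip_width: 0.0179
```

```bash
python3 lid.py 8
```

```text
[ 0.58855068 -0.16740852  0.15807739] [-0.13151821  0.04854082 -0.78943889] [ 0.02669192 -0.05081771 -0.02937622] 0.017905851367962092 0.7231459119541916
wrist 27390 disc z 0.14865352978727148 [0.14788058 0.14942575] ((0.5889838337898254, -0.16749538481235504), 0.06208009272813797)
scene 1008 disc z 0.14802846464337516 [0.14599887 0.14994845] ((0.5890374183654785, -0.16749119758605957), 0.06201483681797981)
```

View pics/wrist8.png

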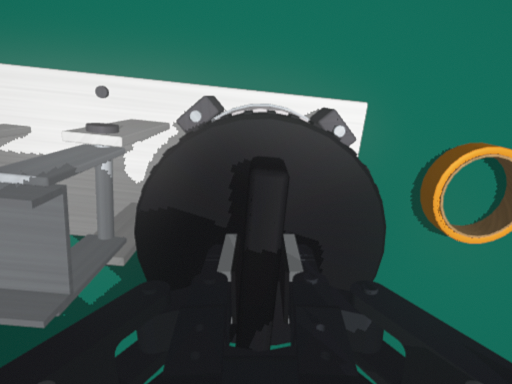

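arm_command --rows '[[[0, 0, 0], [0, 0, 0.008], -0.58], [[0, 0, 0], [0, 0, 0.008], -0.58], [[0, 0, 0], [0, 0, 0.008], -0.58], [[0, 0, 0], [0, 0, 0.008], -0.58], [[0, 0, 0], [0, 0, 0.008], -0.58], [[0, 0, 0], [0, 0, 0.008], -0.58], [[0, 0, 0], [0, 0, 0.008], -0.58], [[0, 0, 0], [0, 0, 0], -0.58]]'

```text
t: 24.0
position: [0.5886, -0.1674, 0.1581]
ee_rot: [-0.0, 0.913, -0.408, -0.0]
force: [0.2, 1.1, 0.3]
grip_width: 0.0176
```

```bash
python3 lid.py 9
```

```text
[ 0.58856352 -0.16741201  0.15812493] [0.15652893 1.1330398  0.26699037] [-0.05774276  0.01097456 -0.01118955] 0.017626697202437883 0.37158445133269064
wrist 26088 disc z 0.13964934303145102 [0.13884834 0.14043928] ((0.5889819860458374, -0.1675107479095459), 0.06206981837749481)
scene 1078 disc z 0.1392551779400963 [0.13708655 0.14283888] ((0.5893340706825256, -0.1675141602754593), 0.061961736530065536)
```

arm_command --rows '[[[0, 0, -0.005], [0, 0, 0], -0.58], [[0, 0, -0.005], [0, 0, 0], -0.58], [[0, 0, 0], [0, 0, -0.01], -0.58], [[0, 0, 0], [0, 0, -0.01], -0.58], [[0, 0, 0], [0, 0, -0.01], -0.58], [[0, 0, 0], [0, 0, -0.01], -0.58], [[0, 0, 0], [0, 0, -0.01], -0.58], [[0, 0, 0], [0, 0, -0.01], -0.58]]'

```text
t: 25.1
position: [0.5884, -0.1673, 0.1475]
ee_rot: [-0.0, 0.82, -0.572, -0.001]
force: [0.1, 0.1, -0.8]
grip_width: 0.0177
```

arm_command --rows '[[[0, 0, 0], [0, 0, -0.01], -0.58], [[0, 0, 0], [0, 0, -0.01], -0.58], [[0, 0, 0], [0, 0, -0.01], -0.58], [[0, 0, 0], [0, 0, -0.01], -0.58], [[0, 0, 0], [0, 0, -0.01], -0.58], [[0, 0, 0], [0, 0, -0.01], -0.58], [[0, 0, 0], [0, 0, -0.01], -0.58], [[0, 0, 0], [0, 0, 0], -0.58]]'

```text
t: 26.1
position: [0.5884, -0.1674, 0.1477]
ee_rot: [0.0, -0.677, 0.736, 0.0]
force: [-0.5, 0.0, -0.6]
grip_width: 0.0182
```

```bash
python3 lid.py 10
```

```text
[ 0.58843542 -0.16736674  0.1477042 ] [-0.49596245  0.04089046 -0.59519667] [ 0.05204715  0.0241093  -0.00073643] 0.018209506304697157 1.1866779354045707
wrist 27419 disc z 0.13693018987286787 [0.13612    0.13773074] ((0.5890385508537292, -0.16750651597976685), 0.06204036995768547)
scene 1037 disc z 0.1362907881440356 [0.13427145 0.13871667] ((0.589407205581665, -0.16762951016426086), 0.06199442595243454)
```

View pics/wrist10.png

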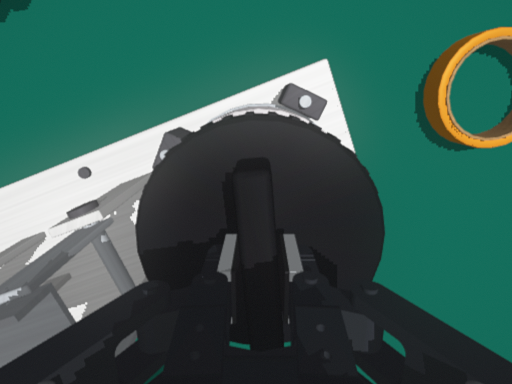

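arm_command --rows '[[[0, 0, -0.002], [0, 0, -0.01], -0.58], [[0, 0, 0], [0, 0, -0.01], -0.58], [[0, 0, 0], [0, 0, -0.01], -0.58], [[0, 0, 0], [0, 0, -0.01], -0.58], [[0, 0, 0], [0, 0, -0.01], -0.58], [[0, 0, 0], [0, 0, -0.01], -0.58], [[0, 0, 0], [0, 0, -0.01], -0.58], [[0, 0, 0], [0, 0, -0.01], -0.58]]'

```text
t: 27.2
position: [0.5885, -0.1674, 0.1459]
ee_rot: [0.0, -0.472, 0.882, 0.0]
force: [-0.6, -0.4, -0.5]
grip_width: 0.0182
```

```bash
python3 lid.py 11
```

```text
[ 0.58847283 -0.16739765  0.1458693 ] [-0.58995742 -0.3983996  -0.53012982] [ 0.0273887  -0.00281778 -0.01453903] 0.018217831096695107 1.6907136124985245
wrist 27310 disc z 0.13461677559445023 [0.13381383 0.13543312] ((0.5890035629272461, -0.16748760640621185), 0.062077492475509644)
scene 1082 disc z 0.13387304580288495 [0.13181432 0.13635786] ((0.5890693664550781, -0.1675727665424347), 0.061952270567417145)
```

arm_command --rows '[[[0, 0, 0], [0, 0, -0.006], -0.58], [[0, 0, 0], [0, 0, -0.006], -0.58], [[0, 0, 0], [0, 0, -0.006], -0.58], [[0, 0, 0], [0, 0, -0.006], -0.58], [[0, 0, 0], [0, 0, -0.006], -0.58], [[0, 0, 0], [0, 0, -0.005], -0.58], [[0, 0, 0], [0, 0, 0], -0.58], [[0, 0, 0], [0, 0, 0], -0.58]]'

```text
t: 28.3
position: [0.5886, -0.1674, 0.1462]
ee_rot: [0.0, -0.373, 0.928, -0.0]
force: [-0.4, 0.8, 0.6]
grip_width: 0.0181
```

```bash
python3 lid.py 12
```

```text
[ 0.58857049 -0.16744549  0.14615738] [-0.38803918  0.78139026  0.6065162 ] [ 0.00022072  0.01900214 -0.00449102] 0.018115194319979083 1.9087392713653288
wrist 21309 disc z 0.1337355595386742 [0.13297128 0.13455392] ((0.5889987349510193, -0.16758768260478973), 0.06203676015138626)
scene 1093 disc z 0.13311818277896525 [0.13097761 0.13566775] ((0.5893861055374146, -0.16761459410190582), 0.0620301179587841)
```

arm_command --rows '[[[0, 0, 0], [0, 0, -0.004], -0.58], [[0, 0, 0], [0, 0, -0.004], -0.58], [[0, 0, 0], [0, 0, -0.004], -0.58], [[0, 0, 0], [0, 0, -0.003], -0.58], [[0, 0, 0], [0, 0, 0], -0.58], [[0, 0, 0], [0, 0, 0], -0.58], [[0, 0, 0], [0, 0, 0], -0.58], [[0, 0, 0], [0, 0, 0], -0.58]]'

```text
t: 29.4
position: [0.5886, -0.1674, 0.1461]
ee_rot: [0.0, -0.328, 0.945, -0.0]
force: [0.3, 0.0, 0.9]
grip_width: 0.0176
```

```bash
python3 lid.py 13
```

```text
[ 0.5885702  -0.16741725  0.14612227] [0.33139351 0.0118028  0.85076963] [-0.0249201  -0.04786746  0.02502334] 0.01764242083996909 2.0038930333702196
wrist 19371 disc z 0.13373030198864558 [0.1329629  0.13454315] ((0.5890218019485474, -0.16752374172210693), 0.0620567686855793)
scene 1083 disc z 0.1330630008464827 [0.13088434 0.13541612] ((0.5894001722335815, -0.1680024266242981), 0.061913713812828064)
```

View pics/wrist13.png

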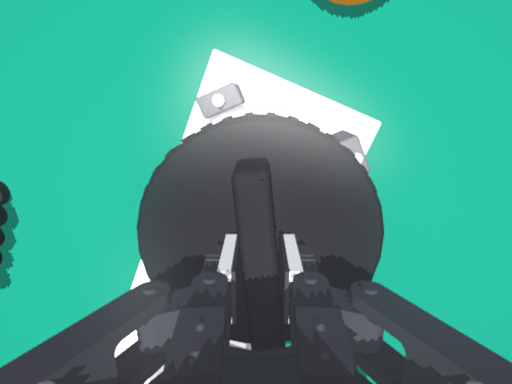

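arm_command --rows '[[[0, 0, 0], [0, 0, -0.004], -0.58], [[0, 0, 0], [0, 0, -0.004], -0.58], [[0, 0, 0], [0, 0, -0.003], -0.58], [[0, 0, 0], [0, 0, -0.003], -0.58], [[0, 0, 0], [0, 0, 0], -0.58], [[0, 0, 0], [0, 0, 0], -0.58], [[0, 0, 0], [0, 0, 0], -0.58], [[0, 0, 0], [0, 0, 0], -0.58]]'

```text
t: 30.5
position: [0.5885, -0.1674, 0.1461]
ee_rot: [0.0, -0.286, 0.958, 0.0]
force: [0.9, -0.6, 0.4]
grip_width: 0.0177
```

```bash
python3 lid.py 14
```

```text
[ 0.58854421 -0.16739552  0.14608331] [ 0.90504827 -0.58486438  0.36913419] [-0.04444174  0.01884997 -0.01484662] 0.017682136613795175 2.091818207554188
wrist 19707 disc z 0.13372433701751338 [0.1329434  0.13454201] ((0.5890222787857056, -0.16749653220176697), 0.06203930824995041)
scene 1072 disc z 0.13311452787192746 [0.1310407  0.13549466] ((0.5892099738121033, -0.1675393134355545), 0.06191444769501686)
```

View pics/wrist14.png

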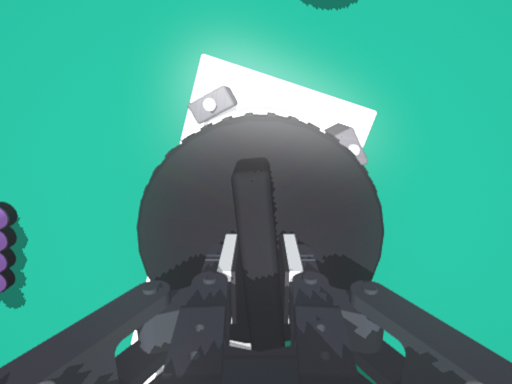

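arm_command --rows '[[[0, 0, 0], [0, 0, -0.003], -0.58], [[0, 0, 0], [0, 0, -0.003], -0.58], [[0, 0, 0], [0, 0, -0.003], -0.58], [[0, 0, 0], [0, 0, -0.002], -0.58], [[0, 0, 0], [0, 0, 0], -0.58], [[0, 0, 0], [0, 0, 0], -0.58], [[0, 0, 0], [0, 0, 0], -0.58], [[0, 0, 0], [0, 0, 0], -0.58]]'

```text
t: 31.6
position: [0.5885, -0.1674, 0.1461]
ee_rot: [0.0, -0.253, 0.967, 0.0]
force: [0.5, -0.4, -0.0]
grip_width: 0.0179
```

```bash
python3 lid.py 15
```

```text
[ 0.5885411  -0.16740031  0.1460869 ] [ 0.5123662  -0.41377736 -0.03081245] [0.02971007 0.02026596 0.04666991] 0.017897883283910808 2.1609585922299788
wrist 19765 disc z 0.13373707543485594 [0.13296034 0.13454647] ((0.5890148282051086, -0.16752423346042633), 0.06206153705716133)
scene 1081 disc z 0.13309014968891464 [0.13094893 0.13513593] ((0.5889701843261719, -0.16758479177951813), 0.0620218962430954)
```

View pics/wrist15.png

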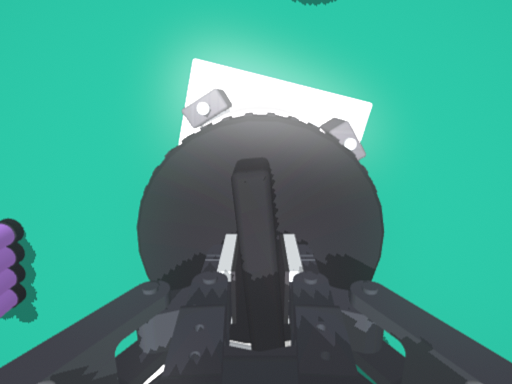

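arm_command --rows '[[[0, 0, 0], [0, 0, 0.003], -0.5], [[0, 0, 0], [0, 0, 0], -0.3], [[0, 0, 0], [0, 0, 0], -0.1], [[0, 0, 0.01], [0, 0, 0], 0], [[0, 0, 0.03], [0, 0, 0], 0], [[0, 0, 0.05], [0, 0, 0], 0], [[-0.03, -0.01, 0.04], [0, 0, 0], 0], [[-0.05, -0.02, 0.02], [0, 0, 0], 0]]'

```text
t: 32.7
position: [0.5084, -0.1975, 0.2988]
ee_rot: [0.002, -0.263, 0.965, -0.002]
force: [0.5, -0.2, -0.1]
grip_width: 0.043
```

arm_command --rows '[[[-0.05, -0.02, 0], [0, 0, 0], 0], [[-0.05, -0.02, 0], [0, 0, 0], 0], [[-0.04, -0.02, 0], [0, 0, 0], 0], [[0, 0, 0], [0, 0, 0], 0], [[0, 0, 0], [0, 0, 0], 0], [[0, 0, 0], [0, 0, 0], 0], [[0, 0, 0], [0, 0, 0], 0], [[0, 0, 0], [0, 0, 0], 0]]'

```text
t: 33.7
position: [0.3688, -0.2572, 0.296]
ee_rot: [0.0, -0.263, 0.965, 0.0]
force: [1.0, -0.1, -0.2]
grip_width: 0.0428
```

```bash
python3 lid.py 16; python3 - <<'E'
from h import *
p,d,c=cap('top','top16')
E
```

```text
[ 0.36884908 -0.25718372  0.29599468] [ 1.01941923 -0.06352896 -0.17027891] [ 0.01010625 -0.06807086  0.03703995] 0.042766568062061236 1.7391546118540333
wrist 7412 disc z 0.13381381780197155 [0.13281204 0.14003787] ((0.5876806378364563, -0.16794471442699432), 0.0620310977101326)
scene 1335 disc z 0.133109292332522 [0.13105819 0.13539386] ((0.5889901518821716, -0.16754978895187378), 0.061983030289411545)
```

View pics/scene16.png

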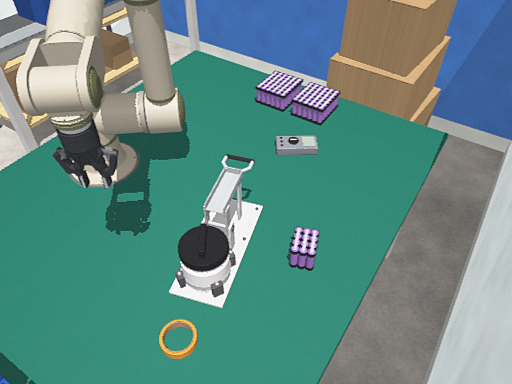

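View pics/top16.png

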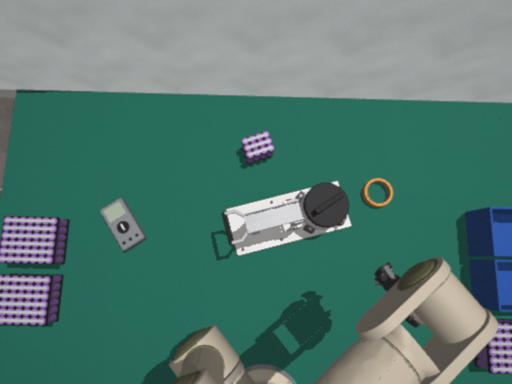

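The final pictures show the lid seated level on the jar (scene 204,248; top 326,206). The tray is empty and lowered, and the module, meter and tape are where they started.

```bash
python3 -c "
from bench import arm
print(arm.close_job())"
```

```text
the job is handed in; nothing more can be done
None
```

The job is done and handed in at about 34 s of the 72 s allowed.

- **Lid off:** I took it off by its bar and set it right way up on the clear bench. The cameras confirmed its position there.
- **Cells:** I lifted the tray to about 0.88 rad and held it there for a second. The scene picture then showed it empty. I lowered it onto its rest and let go, and the wrist picture showed all four cells inside the jar.
- **Lid on:** I laid the lid on the neck, and its disc top measured 148.7 mm above the bench. Turning it backward with loose fingers, it dropped 9.0 mm after about 40 to 60 degrees. Screwing it forward brought it down to 133.7 mm, which is 15.0 mm below the start and matches fully home.
- **Tightness:** I turned about 15 degrees more after the lid stopped sinking. Its height stayed the same and I felt no jam, so I judged "home" from the height, not from tightness.
- **Final check:** After I let go, the lid was still at about 133.8 mm. The tray was level and empty, and the module, meter and tape looked unmoved.
- **Disagreements:** The cameras disagreed by up to about 5 mm on absolute positions. I therefore placed the lid using the lid-to-jar offset measured in a single wrist picture. The highest force in the readings was about 11 N, when I gripped the tray handle.

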